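# Swap the chisel for the rock under the camera stand

### The arm

A 6-joint arm with a two-finger parallel gripper is mounted at the origin on the work surface. World frame = base frame: x ahead of the robot, y to its left, z up, the work surface at z = 0. Lengths are in m, angles in rad, forces in N, time in s.
With the tool pointing down it reaches from about 0.375 to 0.975 m from the base axis. Payload 3.8 kg.
Tool frame: the origin (TCP) lies midway between the tips of the shut fingers; the grasp point (between the pads) lies 19 mm behind it; z points along the fingers, y is the line along which they close (so a half turn about z gives the same grasp; the last joint's range is limited). The gripper opens to 85 mm and grips with 20 to 120 N. Pads are 22 mm wide; open, the fingers measure 114 mm over their backs; the gripper's body (76 mm by 85 mm) begins 54 mm behind the grasp point. The pads swing forward as they close: fully open they stand 13 mm farther back than shut.
Start: joints at [-1.325, 0.264, 1.604, -0, 1.274, -0.037], TCP at [0.188, -0.648, 0.231] pointing down, gripper open.
Joint ranges: [-2.63, 2.63], [-0.94, 2.18], [0.31, 2.57], [-1.31, 4.45], [0, 2.66], [-2.55, 2.55]. Speed limits (rad/s): [2.57, 2.57, 3.14, 3.14, 3.14, 3.14].

### API

Orientations are given as a rotation vector (axis times angle).
In Python, from workcell import * gives the robot as it stands. The module is installed in compiled form; this text tells all that it offers.
- The arm moves only by the tool apply_moves, never from a script. Its arguments are lists of equal length, an entry for each row: "fingers": the opening, from 0 (shut) to 1 (fully open); "travel": the shift along the tool's x, y, z normalised to -1 to 1, where 1 is 0.05 m, a list of three; "rotation": the turn, a rotation vector about the tool's x, y, z normalised to -1 to 1, where 1 is 6 degrees, a list of three. In form: {"fingers": [fingers, ...], "travel": [[dx, dy, dz], ...], "rotation": [[ax, ay, az], ...]}. A call has 1 to 12 rows; each row shifts and turns the commanded pose from where the row before left it, along the tool's axes as they then stand; what a row does not reach is not made up. A row lasts 1/10 s, in which the tool goes at most 50 mm and 8.59 degrees, less where a joint would pass 70% of its speed; a pose out of reach is approached as far as the arm can. A call with a number of a shift or a turn outside -1 to 1 is refused whole. A call with a gripper value outside its range is refused whole. The fingers move at their own pace and stop on an object; "newtons" is the grip in N (left out, the last holds). Time passes only in rows, so rows that do not move let the fingers close. It gives the time, the measured TCP pose, the force, the opening and the grip force at its end, in the units of the state.
- read_state(): the state, without advancing time (a new reading comes with each control period).
- read_camera(name): name is "side" or "top"; returns a dict with "image" (384x512x3 uint8, red, green, blue), "fx", "fy", "cx", "cy" (pixels), "k1" (the pictures are not rectified: a ray, as slopes to the right and down, at radius r is drawn at 1 + k1 r^2 times it, then the intrinsics apply), "extrinsics" (4x4, takes a point from world to camera coordinates). Camera axes: x right, y down, z forward; pixel columns grow to the right and rows downward; lengths in m; the calibration is good to about 2 mm. A picture is of the moment at which its call begins. There is no depth.
- finish_job(): hands the job in; it is judged then, once.
Trained networks look in the newest picture that a camera, given by its name, has taken for a name from the list of things; names that differ only in an ending like _2 or _b are one class to them, and where a whole thing is asked for, a point or a joint stands for the part that bears it (a point fixed in the world has none). Each returns a list of dicts, best first, with "p" (0 to 1); they miss things now and then, are a little off and sometimes report something else, mostly with a low value. They report only what shows in the picture. A call takes as long as a camera call.
- regions_of(camera, name): "mask" (384x512 bool, what is visible of it) and "bbox" ([left, top, width, height] in pixels, round what is visible of it).
- tip_of(camera, name): "location" ([column, row] in pixels: a listed point, or the origin of a listed thing).
The state is a dict: "time": time; "q": joint angles; "joint_vel": joint speeds; "joint_torque": joint torques, N m; "tool_pos": TCP position; "tcp_rot": TCP orientation; "wrist_force": force on the tool from outside, world axes, zero at the start; "torque": the same for the moment, N m; "width": opening from 0.0 (shut) to 1.0 (fully open); "grip_force": force on a finger pad.
Only numpy, scipy, OpenCV 4.12 (cv2) and the standard library are available. Lean on these libraries where they do the work, as an engineer would, in place of code of your own. Each camera call takes 0.05 s, during which the arm holds its last target. There are 200 camera calls.

### The job

Clear the spot under the camera stand first: take the chisel out from under the bridge and lay it flat on the middle of the empty board. Then slide the board that carries the rock along the table, never lifting or tipping it and without the rock shifting on it, under the bridge until it lies centred and square between the four corner marks. Do not bump the stand, and leave the empty board, the jar and the two small stones where they are.

Things in the scene. Friction and masses are not known exactly. Their poses are not given: they have to be found in the camera images.
- stand: Fixed camera stand: two aluminium posts (30 x 40 mm, centred at own x = -97 and +97 mm, each on a foot plate 30 x 100 x 6 mm), joined by a bridge 40 mm deep in y, underside 120 mm and top 150 mm up; a black camera on it reaches 200 mm. The clear passage along own y is 164 mm wide, open at both ends. Origin on the table midway between the posts.
- spot (a point): Middle of the target spot, on the table under the bridge (same place and axes as the stand's origin). Four printed black corner marks (flat) bound a rectangle of 130 mm in x by 180 mm in y round it; the rock's board belongs centred in it, its long side along the passage (either way round).
- rock_board: Loose plywood carrier board, 110 mm (x) x 160 mm (y) x 18 mm (z), 0.19 kg, lying flat with the big rock on it; too wide for the gripper. Starts on one side of the stand or the other. Origin: centre of its underside.
- rock: Dark lumpy rock about 88 x 100 mm and 50 mm high, 0.35 to 0.7 kg, lying loose in the middle of its board (origin at the centre of its flat underside, 18 mm above the table).
- spare_board: The same kind of board (110 x 160 x 18 mm), empty, on the other side of the stand. Origin: centre of its underside. The chisel belongs on its middle.
- chisel: Steel cold chisel, 200 mm long, lying along the stand's passage under the bridge and sticking out at one or both ends. Bar 16 x 16 mm; own y axis along its length, blade (22 mm wide) at +y 100 mm, struck end at -y 100 mm. 0.28 kg. Origin: middle of its length, on its underside.
- jar: Bystander: white plastic sample jar with a black lid, 48 mm across, 75 mm high, standing beside one mouth of the passage. Origin: centre of its underside.
- stone_a: Bystander: small dark stone about 55 x 50 x 45 mm high. Origin: centre of its underside.
- stone_b: Bystander: small dark stone about 48 x 55 x 35 mm high. Origin: centre of its underside.

How it is judged:
By the outcome, as a careful person would: the job done as asked, in the order asked, and still so for the second after the job is handed in, with the robot touching nothing.
It also fails if it takes over 70 s, if anything falls off the work surface, if the arm or the gripper's body presses on something with over 40 N, if the wrist force passes 120 N, or if a joint passes its speed limit or range.

## Working session

There is one attempt and no reset: what is moved stays moved. The work goes in short steps, Python scripts to look and compute and a tool call to move; the robot and the scene stay as the last step left them, time stands still between calls to the robot, and variables do not carry over. Pictures are saved under pics/ and viewed, at most 12 in all, crops included, and the job is handed in when it is done.

Besides the shell and the picture viewer there is one more tool, called after "Call:" as name(argument=value, ...) on one line, values as JSON. apply_moves: Moves the arm, as the interface text tells. Scaled input: -1 to 1 covers 0.05 m each way for a shift and 6 degrees each way for a turn. Its arguments: {"type":"object","properties":{"fingers":{"type":"array","items":{"type":"number"}},"travel":{"type":"array","items":{"type":"array","items":{"type":"number"}}},"rotation":{"type":"array","items":{"type":"array","items":{"type":"number"}}},"newtons":{"type":"number"}},"required":["fingers","travel","rotation"]}

```bash
mkdir -p pics
cat > h.py <<'E'
from workcell import *
import numpy as np, cv2
from scipy.spatial.transform import Rotation as R
def ray(c,u,v):
    xd=np.array([(u-c['cx'])/c['fx'],(v-c['cy'])/c['fy']]); x=xd.copy()
    for _ in range(30): x=xd/(1+c['k1']*(x@x))
    E=np.array(c['extrinsics']); d=E[:3,:3].T@np.array([x[0],x[1],1]); o=-E[:3,:3].T@E[:3,3]
    return o,d
def atz(c,u,v,z):
    o,d=ray(c,u,v); return o+d*(z-o[2])/d[2]
def proj(c,P):
    E=np.array(c['extrinsics']); p=E[:3,:3]@np.array(P)+E[:3,3]; x=p[:2]/p[2]; x=x*(1+c['k1']*(x@x))
    return np.array([c['fx']*x[0]+c['cx'],c['fy']*x[1]+c['cy']])
def save(c,n): cv2.imwrite('pics/'+n+'.png',cv2.resize(c['image'][:,:,::-1],(800,600),interpolation=cv2.INTER_CUBIC))
E
cat > a.py <<'E'
from h import *
np.set_printoptions(precision=4,suppress=True)
for n in ['top','side']:
    c=read_camera(n); save(c,n+'0'); E=np.array(c['extrinsics']); print(n,'campos',-E[:3,:3].T@E[:3,3],c['fx'],c['k1'])
    for k,z in dict(stand=0,spot=0,rock_board=0,rock=.018,spare_board=0,chisel=0,jar=0,stone_a=0,stone_b=0).items():
        for t in tip_of(n,k)[:2]: print(k,'tip',round(t['p'],2),np.round(t['location'],1),atz(c,*t['location'],z)[:2])
        for t in regions_of(n,k)[:2]: print('   reg',round(t['p'],2),t['bbox'],t['mask'].sum())
print(read_state())
E
python3 a.py
```

```text
top campos [ 0.5235 -0.0087  1.0112] 430.2401153780085 -0.14588182223297358
   reg 0.8 [229.3, 149.7, 77.0, 112.4] 2978
   reg 0.74 [223.5, 149.5, 82.0, 109.2] 2832
rock_board tip 0.58 [403.5 212.5] [ 0.5149 -0.3415]
   reg 0.64 [363.8, 186.7, 75.5, 54.5] 1998
rock tip 0.81 [402.5 210.5] [ 0.5197 -0.3332]
rock tip 0.43 [262.3 196.9] [ 0.5513 -0.0051]
spare_board tip 0.66 [127.3 185. ] [0.5802 0.3182]
   reg 0.62 [89.4, 155.2, 74.7, 63.6] 3105
chisel tip 0.71 [261.7 195.7] [ 0.5547 -0.0036]
   reg 0.75 [220.4, 183.5, 84.5, 25.7] 497
   reg 0.26 [218.9, 123.2, 24.1, 22.7] 353
jar tip 0.73 [238.6 263.7] [0.3947 0.0506]
   reg 0.82 [227.5, 255.6, 20.5, 23.3] 390
stone_a tip 0.82 [317.6 151.3] [ 0.6598 -0.1358]
   reg 0.68 [220.2, 122.4, 22.1, 23.8] 392
   reg 0.61 [308.1, 139.0, 23.6, 21.2] 345
stone_b tip 0.82 [317.6 151.3] [ 0.6598 -0.1358]
   reg 0.68 [220.2, 122.4, 22.1, 23.8] 392
   reg 0.61 [308.1, 139.0, 23.6, 21.2] 345
side campos [0.5014 0.7215 0.7436] 402.8349360809182 -0.05568627067878695
stand tip 0.69 [221.8 171.2] [ 0.6586 -0.1359]
   reg 0.87 [212.8, 136.4, 99.5, 100.5] 38
[... 612 characters left out ...]
 0.5 [220.5 170.6] [ 0.6627 -0.1381]
   reg 0.64 [179.0, 211.2, 24.9, 24.5] 404
stone_b tip 0.88 [190.8 224.3] [0.707  0.0705]
stone_b tip 0.5 [220.5 170.6] [ 0.6627 -0.1381]
   reg 0.64 [179.0, 211.2, 24.9, 24.5] 404
{'time': 1.9, 'q': array([-1.3249,  0.2639,  1.604 , -0.    ,  1.2737, -0.0369]), 'joint_vel': array([ 0.0022, -0.0005,  0.001 ,  0.0003, -0.    , -0.0004]), 'joint_torque': array([  0.0005, -51.5047, -36.771 ,   0.0001,   0.0008,   0.    ]), 'tool_pos': array([ 0.1883, -0.6482,  0.2313]), 'tcp_rot': array([ 3.1102,  0.4427, -0.    ]), 'wrist_force': array([ 0.2952, -0.5329, -0.5925]), 'torque': array([-0.0248, -0.0123,  0.0196]), 'grip_force': 0.0, 'width': 1.0008521772466303}
```

View pics/top0.png

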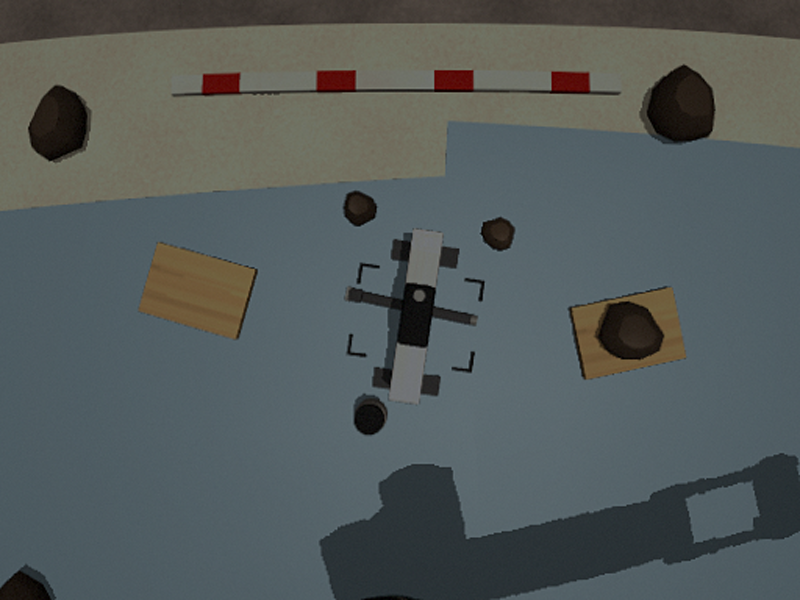

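View pics/side0.png

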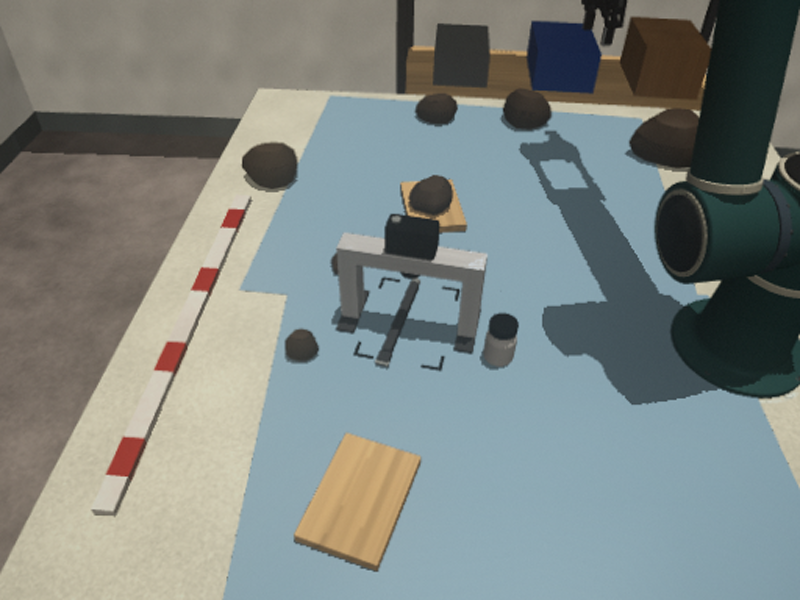

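The top view shows the stand near (415,315) of 800x600. The chisel runs through it from (347,293) to (476,320), with corner marks around it. The rock board is at (630,332), the spare board at (198,290), the jar at (370,415), and the stones at (360,208) and (498,233). The side view agrees. Next I'll measure accurately.

```bash
cat > b.py <<'E'
from h import *
np.set_printoptions(precision=4,suppress=True)
import sys
def boards(n,c):
    hsv=cv2.cvtColor(c['image'],cv2.COLOR_RGB2HSV)
    m=((hsv[...,0]>9)&(hsv[...,0]<22)&(hsv[...,1]>85)&(hsv[...,2]>70)).astype(np.uint8)
    k,l,s,ce=cv2.connectedComponentsWithStats(m)
    for i in range(1,k):
        if s[i,4]>400:
            ct,_=cv2.findContours((l==i).astype(np.uint8),0,2); h=cv2.convexHull(np.vstack(ct))[:,0]
            W=np.array([atz(c,u,v,.018)[:2] for u,v in h],np.float32)*1000
            r=cv2.minAreaRect(W); (w,hh)=r[1]; b=cv2.boxPoints(r); e=b[1]-b[0]; f=b[2]-b[1]
            L=e if np.linalg.norm(e)>np.linalg.norm(f) else f; a=np.degrees(np.arctan2(L[1],L[0]))%180
            print(n,'board px',s[i,:5],'ctr',np.array(r[0]),'size',w,hh,'long angle',a)
if __name__=='__main__':
    C={n:read_camera(n) for n in ['top','side']}
    for n,c in C.items(): boards(n,c)
    # chisel ends + marks, rough pixel from the viewed pictures
    s=.64
    t=C['top']
    for q in [(347,294),(476,320)]: print('chisel end',atz(t,q[0]*s,q[1]*s,.016))
    P=[atz(t,q[0]*s,q[1]*s,0)[:2] for q in [(361,265),(484,281),(348,353),(472,371)]]
    print('marks',np.array(P),np.mean(P,0))
    def zoom(c,x,y,w,h,f): return cv2.resize(c['image'][y:y+h,x:x+w,::-1],None,fx=f,fy=f,interpolation=cv2.INTER_CUBIC)
    im=zoom(t,210,130,114,150,4); im=np.clip(im*1.6,0,255).astype(np.uint8)
    cv2.imwrite('pics/z1.png',im);
E
python3 b.py
```

```text
top board px [  89  155   74   62 2966] ctr [578.7106 317.6096] size 158.5886688232422 108.52020263671875 long angle 74.321266
top board px [ 366  184   73   59 1775] ctr [ 514.6072 -332.7692] size 108.48738098144531 158.6731719970703 long angle 101.66367
side board px [ 260   29   80   34 1415] ctr [ 442.3655 -970.0498] size 318.58465576171875 344.50750732421875 long angle 179.78935
side board px [ 342   35  110   36 1142] ctr [  19.6693 -926.0304] size 385.0504150390625 400.918701171875 long angle 156.11052
side board px [ 189  278   80   87 4131] ctr [577.1757 323.1693] size 162.6783905029297 109.92253112792969 long angle 74.272606
chisel end [0.5716 0.0882 0.016 ]
chisel end [ 0.5332 -0.1031  0.016 ]
marks [[ 0.6163  0.0688]
 [ 0.5921 -0.1169]
 [ 0.4835  0.088 ]
 [ 0.4566 -0.0986]] [ 0.5371 -0.0146]
```

View pics/z1.png

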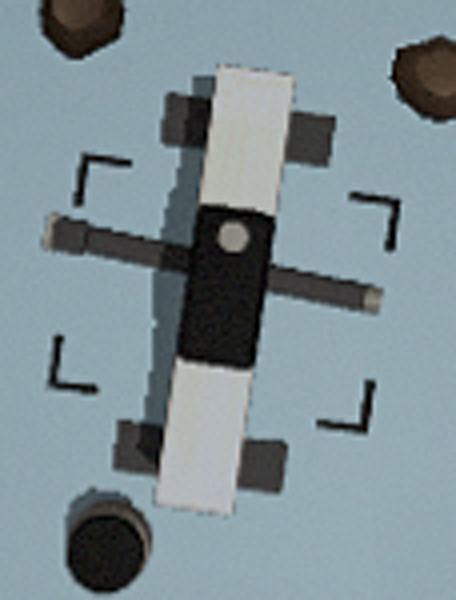

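The zoom shows outer mark corners at (82,155), (401,199), (49,387) and (367,433), and chisel ends at (44,232), which is the blade, and (382,299).

```bash
cat > c.py <<'E'
from h import *
np.set_printoptions(precision=4,suppress=True)
t=read_camera('top')
f=lambda q,z:atz(t,210+q[0]/4-.4,130+q[1]/4-.4,z)[:2]
P=np.array([f(q,0) for q in [(82,155),(401,199),(49,387),(367,433)]])
m=P.mean(0); d=(P[0]-P[1]+P[2]-P[3])/2; e=(P[0]-P[2]+P[1]-P[3])/2
print('spot',m,'long',np.linalg.norm(d),np.degrees(np.arctan2(d[1],d[0])),'short',np.linalg.norm(e),np.degrees(np.arctan2(e[1],e[0])))
A=f((44,232),.01);B=f((382,299),.01);d=A-B
print('chisel',A,B,(A+B)/2,np.linalg.norm(d),np.degrees(np.arctan2(d[1],d[0])))
A=f((62,234),.016);B=f((180,259),.016);print('chisel top line pts',A,B)
for q in [(219,66),(293,73),(157,502),(234,515)]: print('bridge top',f(q,.15))
for k,z in (('jar',.075),): print(k,f((107,547),z))
s=read_state(); print(s['time'],s['tool_pos'])
E
python3 c.py
```

```text
spot [ 0.5377 -0.0132] long 0.1893675194112687 81.99743839393042 short 0.13859750681587593 -8.14982383182662
chisel [0.5732 0.0923] [ 0.5343 -0.1047] [ 0.5538 -0.0062] 0.20085743579610704 78.81722223905456
chisel top line pts [0.5718 0.0812] [0.5573 0.0127]
bridge top [ 0.65   -0.0096]
bridge top [ 0.6464 -0.0469]
bridge top [0.4311 0.0213]
bridge top [ 0.4247 -0.0173]
jar [0.3984 0.0511]
2.05 [ 0.1883 -0.6482  0.2313]
```

```bash
cat > p.py <<'E'
from h import *
import json
def plan(way, start=None):
    """way: (x,y,z,phi_deg,rows,fingers)"""
    s=read_state(); p=np.array(s['tool_pos']); Rm=R.from_rotvec(s['tcp_rot'])
    if start is not None: p=np.array(start[:3]); 
    phi=lambda Rm: np.degrees(np.arctan2(Rm.as_matrix()[1,0],Rm.as_matrix()[0,0]))
    F,T,O=[],[],[]; a=phi(Rm)
    if start is not None: a=start[3]
    Rm=R.from_euler('z',a,degrees=True)*R.from_rotvec([np.pi,0,0]) if True else Rm
    for x,y,z,ph,n,f in way:
        p0=p.copy(); a0=phi(Rm)
        for i in range(1,n+1):
            g=p0+(np.array([x,y,z])-p0)*i/n; ga=a0+(ph-a0)*i/n
            t=np.round(Rm.inv().apply(g-p)/.05,2); o=np.round(-(ga-phi(Rm))/6,2)
            assert abs(t).max()<=1 and abs(o)<=1,(t,o)
            p=p+Rm.apply(t*.05); Rm=Rm*R.from_euler('z',o*6,degrees=True)
            F.append(f);T.append([float(v)+0. for v in t]);O.append([0,0,float(o)+0.])
    for i in range(0,len(F),12): print(json.dumps(dict(fingers=F[i:i+12],travel=T[i:i+12],rotation=O[i:i+12])))
    print('end',p,phi(Rm))
E
python3 - <<'E'
from p import *
s=read_state();print(s['tool_pos'],R.from_rotvec(s['tcp_rot']).as_matrix().round(3))
plan([(0.26,-0.51,0.30,30,4,1),(0.568,0.067,0.30,78.8,16,1),(.568,.067,.10,78.8,4,1)])
E
```

```text
[ 0.18833423 -0.64818102  0.23128213] [[ 0.96   0.279  0.   ]
 [ 0.279 -0.96   0.   ]
 [ 0.    -0.    -1.   ]]
{"fingers": [1, 1, 1, 1, 1, 1, 1, 1, 1, 1, 1, 1], "travel": [[0.54, -0.56, -0.34], [0.57, -0.53, -0.35], [0.6, -0.5, -0.34], [0.63, -0.46, -0.34], [0.69, -0.43, 0.0], [0.72, -0.4, 0.0], [0.74, -0.35, 0.0], [0.75, -0.32, 0.0], [0.77, -0.27, 0.0], [0.78, -0.24, 0.0], [0.8, -0.19, 0.0], [0.8, -0.15, 0.0]], "rotation": [[0, 0, -0.57], [0, 0, -0.58], [0, 0, -0.57], [0, 0, -0.58], [0, 0, -0.51], [0, 0, -0.51], [0, 0, -0.5], [0, 0, -0.51], [0, 0, -0.51], [0, 0, -0.51], [0, 0, -0.51], [0, 0, -0.51]]}
{"fingers": [1, 1, 1, 1, 1, 1, 1, 1, 1, 1, 1, 1], "travel": [[0.81, -0.11, 0.0], [0.81, -0.06, 0.0], [0.82, -0.02, 0.0], [0.82, 0.02, 0.0], [0.81, 0.07, 0.0], [0.81, 0.11, 0.0], [0.81, 0.15, 0.0], [0.79, 0.2, 0.0], [0.0, 0.0, 1.0], [0.0, 0.0, 1.0], [0.0, 0.0, 1.0], [0.0, 0.0, 1.0]], "rotation": [[0, 0, -0.5], [0, 0, -0.51], [0, 0, -0.51], [0, 0, -0.51], [0, 0, -0.51], [0, 0, -0.51], [0, 0, -0.5], [0, 0, -0.51], [0, 0, 0.0], [0, 0, 0.0], [0, 0, 0.0], [0, 0, 0.0]]}
end [0.56811493 0.06699674 0.09978213] 78.78072963447921
```

Call:
apply_moves(fingers=[1,1,1,1,1,1,1,1,1,1,1,1], travel=[[0.54,-0.56,-0.34],[0.57,-0.53,-0.35],[0.6,-0.5,-0.34],[0.63,-0.46,-0.34],[0.69,-0.43,0],[0.72,-0.4,0],[0.74,-0.35,0],[0.75,-0.32,0],[0.77,-0.27,0],[0.78,-0.24,0],[0.8,-0.19,0],[0.8,-0.15,0]], rotation=[[0,0,-0.57],[0,0,-0.58],[0,0,-0.57],[0,0,-0.58],[0,0,-0.51],[0,0,-0.51],[0,0,-0.5],[0,0,-0.51],[0,0,-0.51],[0,0,-0.51],[0,0,-0.51],[0,0,-0.51]])

```text
time: 3.25
tool_pos: [0.4146, -0.2199, 0.3001]
tcp_rot: [2.792, 1.439, 0.001]
wrist_force: [1.2, -0.7, 0.8]
width: 0.997
grip_force: 0.0
```

Call:
apply_moves(fingers=[1,1,1,1,1,1,1,1,1,1,1,1], travel=[[0.81,-0.11,0],[0.81,-0.06,0],[0.82,-0.02,0],[0.82,0.02,0],[0.81,0.07,0],[0.81,0.11,0],[0.81,0.15,0],[0.79,0.2,0],[0,0,0],[0,0,1],[0,0,1],[0,0,0]], rotation=[[0,0,-0.5],[0,0,-0.51],[0,0,-0.51],[0,0,-0.51],[0,0,-0.51],[0,0,-0.51],[0,0,-0.5],[0,0,-0.51],[0,0,0],[0,0,0],[0,0,0],[0,0,0]])

```text
time: 4.45
tool_pos: [0.5612, 0.066, 0.1913]
tcp_rot: [-2.421, -1.987, 0.022]
wrist_force: [-0.9, -0.9, -0.4]
width: 1.005
grip_force: 0.0
```

Run:
```python
from p import *
s=read_state();print(s['time'],s['tool_pos'],s['wrist_force'],s['q'])
plan([(.568,.067,.004,78.8,7,1)])
```

```text
4.45 [0.56124055 0.0660272  0.19127961] [-0.9097156  -0.88435013 -0.42675556] [ 7.32375727e-02  9.71578647e-02  1.87493546e+00 -3.62898485e-04
  1.18609680e+00  2.69521956e-01]
{"fingers": [1, 1, 1, 1, 1, 1, 1], "travel": [[0.01, 0.02, 0.54], [0.0, 0.02, 0.53], [0.01, 0.02, 0.54], [0.01, 0.01, 0.53], [0.0, 0.02, 0.54], [0.01, 0.02, 0.53], [0.01, 0.02, 0.54]], "rotation": [[0, 0, 0.0], [0, 0, 0.0], [0, 0, 0.0], [0, 0, 0.0], [0, 0, 0.0], [0, 0, -0.01], [0, 0, 0.0]]}
end [0.56810278 0.06721386 0.00377961] 78.82385720892674
```

Call:
apply_moves(fingers=[1,1,1,1,1], travel=[[0,0,0.6],[0,0,0.6],[0,0,0.6],[0,0,0],[0,0,0]], rotation=[[0,0,0],[0,0,0],[0,0,0],[0,0,0],[0,0,0]])

```text
time: 4.95
tool_pos: [0.569, 0.0666, 0.1117]
tcp_rot: [2.428, 1.992, 0.001]
wrist_force: [0.1, -0.9, -0.1]
width: 1.002
grip_force: 0.0
```

Run:
```python
from p import *
s=read_state();print(s['time'],s['tool_pos'],s['tcp_rot'],s['joint_vel'].round(3))
plan([(.568,.067,.004,78.8,6,1)])
```

```text
4.95 [0.56904401 0.06661125 0.11171177] [2.42796611e+00 1.99239501e+00 1.47286099e-03] [ 0.003 -0.021 -0.029  0.002 -0.012 -0.001]
{"fingers": [1, 1, 1, 1, 1, 1], "travel": [[0.0, 0.0, 0.36], [0.0, -0.01, 0.36], [0.0, 0.0, 0.36], [0.0, 0.0, 0.36], [0.0, -0.01, 0.36], [0.0, 0.0, 0.35]], "rotation": [[0, 0, 0.0], [0, 0, 0.0], [0, 0, 0.0], [0, 0, -0.01], [0, 0, 0.0], [0, 0, 0.0]]}
end [0.56806314 0.06680592 0.00421177] 78.80478226098111
```

Call:
apply_moves(fingers=[1,1,1,1,1,0,0,0,0,0,0], travel=[[0,0,0.6],[0,0,0.6],[0,0,0.6],[0,0,0.3],[0,0,0],[0,0,0],[0,0,0],[0,0,0],[0,0,0],[0,0,0],[0,0,0]], rotation=[[0,0,0],[0,0,0],[0,0,0],[0,0,0],[0,0,0],[0,0,0],[0,0,0],[0,0,0],[0,0,0],[0,0,0],[0,0,0]], newtons=50)

```text
time: 6.05
tool_pos: [0.5688, 0.0671, 0.0059]
tcp_rot: [2.427, 1.993, 0.002]
wrist_force: [-1.2, -0.1, 5.3]
width: 0.204
grip_force: 48.7
```

Call:
apply_moves(fingers=[0,0,0,0,0,0,0,0,1,1,1,1], travel=[[0.2,0,-0.02],[0.4,0,0],[0.4,0,0],[0.4,0,0],[0.4,0,0],[0.3,0,0],[0.1,0,0],[0,0,0.02],[0,0,0],[0,0,0],[0,0,0],[0,0,0]], rotation=[[0,0,0],[0,0,0],[0,0,0],[0,0,0],[0,0,0],[0,0,0],[0,0,0],[0,0,0],[0,0,0],[0,0,0],[0,0,0],[0,0,0]])

```text
time: 7.25
tool_pos: [0.5891, 0.1746, 0.0044]
tcp_rot: [-2.428, -1.993, 0.001]
wrist_force: [-0.3, 0.1, 0.1]
width: 0.872
grip_force: 0.0
```

Run:
```python
from h import *
s=read_state();print(s['time'],s['tool_pos'],s['tcp_rot'],s['wrist_force'])
c=read_camera('side');save(c,'s1')
t=tip_of('side','chisel')[0];print(t,atz(c,*t['location'],0))
```

```text
7.25 [0.58914756 0.17456768 0.00439343] [-2.42810947e+00 -1.99286351e+00  8.63755499e-04] [-0.26903638  0.06305129  0.05605775]
{'location': [241.9, 241.3], 'p': 0.65} [0.57564909 0.11332283 0.        ]
```

View pics/s1.png

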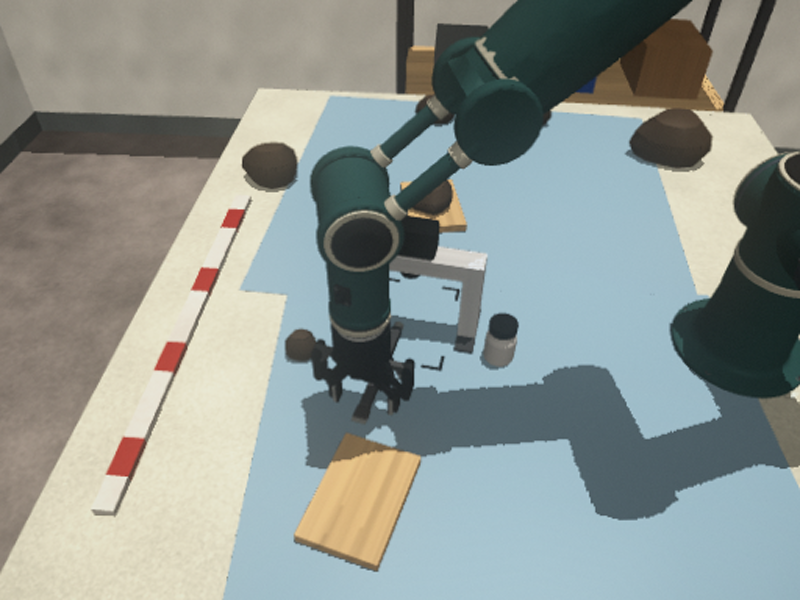

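The chisel now projects from the +y mouth, with its tip near (360,415). I'll open and slide the fingers back to its middle, then regrasp.

Call:
apply_moves(fingers=[1,1,1,1,1,0,0,0,0,0,0], travel=[[-0.3,0,0],[-0.4,0,0],[-0.4,0,0],[-0.3,0,0],[0,0,0],[0,0,0],[0,0,0],[0,0,0],[0,0,0],[0,0,-0.5],[0,0,-0.7]], rotation=[[0,0,0],[0,0,0],[0,0,0],[0,0,0],[0,0,0],[0,0,0],[0,0,0],[0,0,0],[0,0,0],[0,0,0],[0,0,0]], newtons=80)

```text
time: 8.45
tool_pos: [0.5733, 0.1064, 0.0627]
tcp_rot: [-2.425, -1.993, 0.008]
wrist_force: [0.1, -0.7, -0.1]
width: 0.002
grip_force: 0.0
```

Run:
```python
from p import *
s=read_state();print(s['time'],s['tool_pos'],s['tcp_rot'],s['wrist_force'],s['grip_force'],s['width'])
z=s['tool_pos'][2]
plan([(.5787,.3176,.075,74.3,9,0),(.5787,.3176,.075,74.3,2,0)])
```

```text
8.45 [0.57333216 0.10639023 0.06272137] [-2.42470567 -1.99256925  0.00811512] [ 0.09694106 -0.67066212 -0.13610412] 0.0 0.002114242675258668
{"fingers": [0, 0, 0, 0, 0, 0, 0, 0, 0, 0, 0], "travel": [[0.46, -0.08, -0.03], [0.46, -0.08, -0.02], [0.47, -0.09, -0.03], [0.46, -0.09, -0.03], [0.46, -0.1, -0.03], [0.46, -0.1, -0.02], [0.45, -0.1, -0.03], [0.46, -0.11, -0.03], [0.46, -0.11, -0.03], [0.0, 0.0, 0.0], [0.0, 0.0, 0.0]], "rotation": [[0, 0, 0.08], [0, 0, 0.09], [0, 0, 0.08], [0, 0, 0.09], [0, 0, 0.08], [0, 0, 0.08], [0, 0, 0.09], [0, 0, 0.08], [0, 0, 0.08], [0, 0, 0.0], [0, 0, 0.0]]}
end [0.57869777 0.31779381 0.07522137] 74.32553613870225
```

The grip closed too late, because the lift started before the fingers had shut on the bar. I'll check where the chisel is and retry.

Call:
apply_moves(fingers=[1,1,1,1,1,1], travel=[[0,0,0],[0,0,0],[0,0,0],[0,0,0],[0,0,0],[0,0,0]], rotation=[[0,0,0],[0,0,0],[0,0,0],[0,0,0],[0,0,0],[0,0,0]])

```text
time: 9.05
tool_pos: [0.5752, 0.1061, 0.0639]
tcp_rot: [-2.427, -1.993, 0.002]
wrist_force: [0.8, 0.1, 0.2]
width: 0.995
grip_force: 0.0
```

Run:
```python
from h import *
s=read_state();print(s['time'],s['tool_pos'],s['width'])
c=read_camera('side')
cv2.imwrite('pics/s2.png',cv2.resize(c['image'][190:300,170:300,::-1],None,fx=5,fy=5,interpolation=cv2.INTER_CUBIC))
for t in tip_of('side','chisel'):print(t,atz(c,*t['location'],0))
c=read_camera('top')
for t in tip_of('top','chisel'):print(t,atz(c,*t['location'],0))
```

```text
9.05 [0.57524388 0.10614    0.06385184] 0.9950285771741617
{'location': [243.7, 240.7], 'p': 0.68} [0.57157117 0.11112258 0.        ]
{'location': [126.4, 186.4], 'p': 0.25} [0.57682422 0.32036858 0.        ]
```

View pics/s2.png

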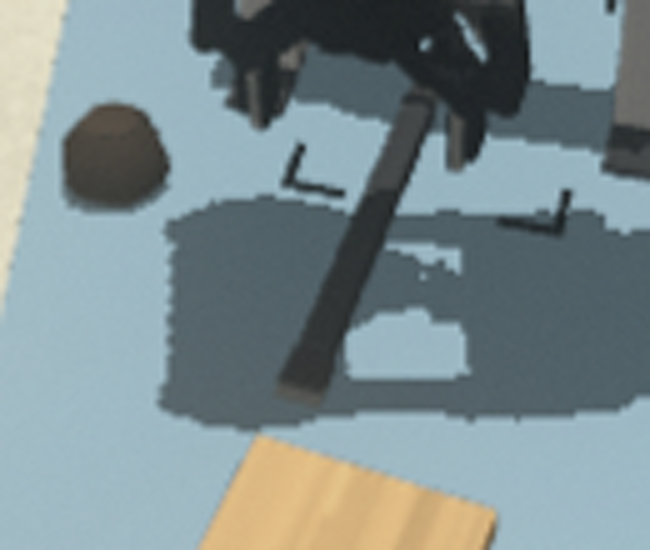

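The crop shows the chisel flat, with its blade end at (300,388), its struck end at (420,97), and the fingers above it.

Run:
```python
from h import *
c=read_camera('side')
A=atz(c,170+302/5,190+385/5,.008);B=atz(c,170+420/5,190+97/5,.012);print(A,B,(A+B)/2,np.linalg.norm(A-B),np.degrees(np.arctan2(*(A-B)[1::-1])))
```

```text
[0.59273054 0.19533412 0.008     ] [0.55473226 0.01735393 0.012     ] [0.5737314  0.10634402 0.01      ] 0.18203520918491972 77.94844245926649
```

Call:
apply_moves(fingers=[1,1,1,1,0,0,0,0,0,0,0,0], travel=[[-0.12,0,0.3],[0,0,0.5],[0,0,0.4],[0,0,0],[0,0,0],[0,0,0],[0,0,0],[0,0,0],[0,0,0],[0,0,0],[0,0,0],[0,0,0]], rotation=[[0,0,0],[0,0,0],[0,0,0],[0,0,0],[0,0,0],[0,0,0],[0,0,0],[0,0,0],[0,0,0],[0,0,0],[0,0,0],[0,0,0]], newtons=80)

```text
time: 10.5
tool_pos: [0.5755, 0.1005, 0.006]
tcp_rot: [2.427, 1.993, 0.002]
wrist_force: [-2.0, 0.2, 5.7]
width: 0.157
grip_force: 80.4
```

Run:
```python
from p import *
s=read_state();print(s['time'],s['tool_pos'],s['wrist_force'],s['grip_force'],s['width'])
x,y,z=s['tool_pos']
plan([(x,y,z+.06,78.8,2,0),(.5787,.3176,z+.06,74.3,8,0),(.5787,.3176,z+.06,74.3,2,0)])
```

```text
10.5 [0.57545991 0.10054009 0.0059884 ] [-2.02205476  0.23384917  5.70921158] 80.38806080818176 0.1572403944917122
{"fingers": [0, 0, 0, 0, 0, 0, 0, 0, 0, 0, 0, 0], "travel": [[0.0, 0.0, -0.6], [0.0, 0.0, -0.6], [0.53, -0.1, 0.0], [0.54, -0.1, 0.0], [0.53, -0.11, 0.0], [0.53, -0.11, 0.0], [0.53, -0.12, 0.0], [0.53, -0.12, 0.0], [0.52, -0.13, 0.0], [0.53, -0.14, 0.0], [0.0, 0.0, 0.0], [0.0, 0.0, 0.0]], "rotation": [[0, 0, 0.0], [0, 0, 0.0], [0, 0, 0.09], [0, 0, 0.1], [0, 0, 0.09], [0, 0, 0.09], [0, 0, 0.1], [0, 0, 0.09], [0, 0, 0.09], [0, 0, 0.1], [0, 0, 0.0], [0, 0, 0.0]]}
end [0.57849663 0.31762146 0.0659884 ] 74.28490031404182
```

Call:
apply_moves(fingers=[0,0,0,0,0,0,0,0,0,0,0,0], travel=[[0,0,-0.4],[0,0,-0.8],[0.3,-0.05,0],[0.55,-0.11,0],[0.6,-0.12,0],[0.6,-0.12,0],[0.6,-0.13,0],[0.6,-0.13,0],[0.55,-0.14,0],[0.44,-0.12,0],[0,0,0],[0,0,0]], rotation=[[0,0,0],[0,0,0],[0,0,0.09],[0,0,0.1],[0,0,0.09],[0,0,0.09],[0,0,0.1],[0,0,0.09],[0,0,0.09],[0,0,0.1],[0,0,0],[0,0,0]])

```text
time: 11.7
tool_pos: [0.5778, 0.3174, 0.0639]
tcp_rot: [2.503, 1.899, -0.002]
wrist_force: [-1.1, -0.9, -2.4]
width: 0.158
grip_force: 79.4
```

Run:
```python
from p import *
s=read_state();print(s['time'],s['tool_pos'],s['tcp_rot'],s['wrist_force'],s['grip_force'],s['width'])
c=read_camera('side')
cv2.imwrite('pics/s3.png',cv2.resize(c['image'][190:380,140:300,::-1],None,fx=3,fy=3,interpolation=cv2.INTER_CUBIC))
```

```text
11.7 [0.57776843 0.31741217 0.06393967] [ 2.50272389e+00  1.89875567e+00 -2.48124391e-03] [-1.08329206 -0.8961765  -2.40450488] 79.37507629394531 0.15781781054800254
```

View pics/s3.png

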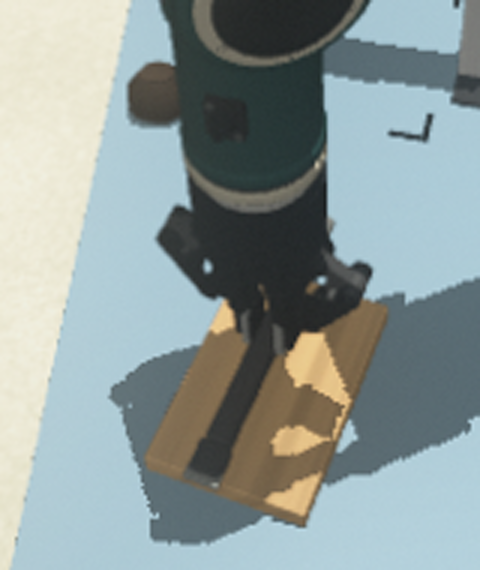

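Run:
```python
from h import *
c=read_camera('side')
A=atz(c,140+208/3,190+472/3,.066);print(A, A-np.array([.5778,.3174,.066]))
```

```text
[0.60129461 0.41071778 0.066     ] [ 2.34946122e-02  9.33177826e-02 -5.55111512e-17]
```

Call:
apply_moves(fingers=[0,0,0,0,0,1,1,1,1], travel=[[0,0,0.3],[0,0,0.3],[0,0,0.1],[0,0,0.08],[0,0,0],[0,0,0],[0,0,0],[0,0,0],[0,0,0]], rotation=[[0,0,0],[0,0,0],[0,0,0],[0,0,0],[0,0,0],[0,0,0],[0,0,0],[0,0,0],[0,0,0]])

```text
time: 12.7
tool_pos: [0.579, 0.3176, 0.0264]
tcp_rot: [2.504, 1.897, 0.002]
wrist_force: [0.2, -0.5, 0.0]
width: 0.828
grip_force: 0.0
```

Call:
apply_moves(fingers=[1,1,1,1,1,1,1,1], travel=[[0,0,-0.3],[0,0,-1],[0,0,-1],[0,0,-1],[0,0,-1],[0,0,-1],[0,0,0],[0,0,0]], rotation=[[0,0,0],[0,0,0],[0,0,0],[0,0,0],[0,0,0],[0,0,0],[0,0,0],[0,0,0]])

```text
time: 13.5
tool_pos: [0.5796, 0.3179, 0.2952]
tcp_rot: [2.503, 1.896, 0.01]
wrist_force: [0.3, -1.0, 0.4]
width: 1.002
grip_force: 0.0
```

Run:
```python
from h import *
import b
s=read_state();print(s['time'],s['tool_pos'],s['tcp_rot'],s['wrist_force'])
c=read_camera('side');b.boards('side',c);
for t in regions_of('side','chisel')[:1]:
    m=t['mask'];v,u=np.nonzero(m);print(t['p'],t['bbox'])
    W=np.array([atz(c,x,y,.03)[:2] for x,y in zip(u,v)],np.float32)*1000; print(cv2.minAreaRect(W),W.mean(0))
t=tip_of('side','chisel')[0];print(t,atz(c,*t['location'],.018))
im=c['image'][260:384,150:300,::-1]
cv2.imwrite('pics/s4.png',cv2.resize(im,None,fx=4,fy=4,interpolation=cv2.INTER_CUBIC))
```

```text
13.5 [0.5796 0.3179 0.2952] [2.5032 1.8962 0.0103] [ 0.2635 -0.976   0.3505]
side board px [ 343   11  120   60 3337] ctr [  -37.1105 -1138.9895] size 750.603759765625 476.3153991699219 long angle 78.39332
side board px [ 260   29   80   34 1409] ctr [ 444.7069 -968.7138] size 316.9941101074219 345.2134094238281 long angle 178.99973
side board px [257 115  41  33 422] ctr [ 513.1567 -322.2043] size 107.89466857910156 171.24671936035156 long angle 101.62878
side board px [ 189  278   50   73 1428] ctr [610.1833 314.1138] size 162.26524353027344 40.262062072753906 long angle 74.15066
side board px [ 217  286   52   79 1956] ctr [549.083  331.2649] size 162.3184814453125 51.51358413696289 long angle 74.262344
{'location': [229.3, 315.4], 'p': 0.89} [0.5793 0.3194 0.018 ]
```

View pics/s4.png

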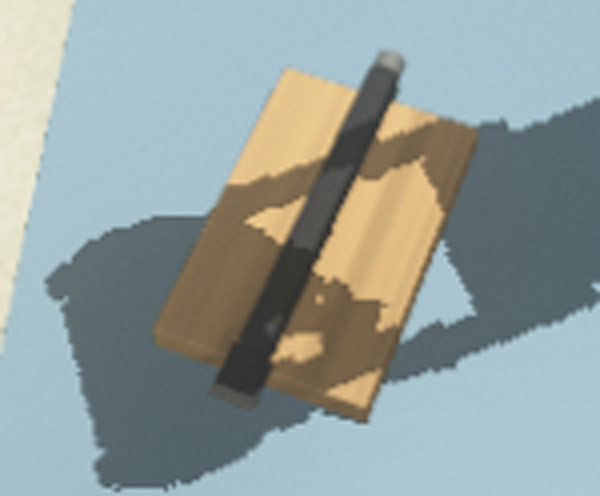

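The chisel lies flat on the middle of the spare board: side estimate (0.579,0.319), board centre (0.579,0.318). Next I'll move behind the rock board.

Run:
```python
from p import *
plan([(.5402,-.4562,.31,101.7,19,.6),(.5402,-.4562,.06,101.7,5,.6)],start=(.5787,.3176,.29,74.3))
```

```text
{"fingers": [0.6, 0.6, 0.6, 0.6, 0.6, 0.6, 0.6, 0.6, 0.6, 0.6, 0.6, 0.6], "travel": [[-0.8, 0.18, -0.02], [-0.79, 0.16, -0.02], [-0.81, 0.14, -0.02], [-0.8, 0.13, -0.02], [-0.81, 0.1, -0.03], [-0.82, 0.08, -0.02], [-0.81, 0.06, -0.02], [-0.81, 0.04, -0.02], [-0.82, 0.01, -0.02], [-0.81, 0.0, -0.02], [-0.82, -0.02, -0.02], [-0.81, -0.04, -0.02]], "rotation": [[0, 0, -0.24], [0, 0, -0.24], [0, 0, -0.24], [0, 0, -0.24], [0, 0, -0.24], [0, 0, -0.24], [0, 0, -0.24], [0, 0, -0.24], [0, 0, -0.24], [0, 0, -0.24], [0, 0, -0.24], [0, 0, -0.24]]}
{"fingers": [0.6, 0.6, 0.6, 0.6, 0.6, 0.6, 0.6, 0.6, 0.6, 0.6, 0.6, 0.6], "travel": [[-0.82, -0.06, -0.02], [-0.81, -0.09, -0.02], [-0.81, -0.1, -0.03], [-0.8, -0.13, -0.02], [-0.8, -0.14, -0.02], [-0.8, -0.17, -0.02], [-0.8, -0.18, -0.02], [0.0, 0.0, 1.0], [0.0, 0.0, 1.0], [0.0, 0.0, 1.0], [0.0, 0.0, 1.0], [0.0, 0.0, 1.0]], "rotation": [[0, 0, -0.24], [0, 0, -0.24], [0, 0, -0.25], [0, 0, -0.24], [0, 0, -0.24], [0, 0, -0.24], [0, 0, -0.24], [0, 0, 0.0], [0, 0, 0.0], [0, 0, 0.0], [0, 0, 0.0], [0, 0, 0.0]]}
end [ 0.54034484 -0.45628423  0.06      ] 101.71999999999997
```

Call:
apply_moves(fingers=[0.6,0.6,0.6,0.6,0.6,0.6,0.6,0.6,0.6,0.6,0.6,0.6], travel=[[-0.8,0.18,-0.02],[-0.79,0.16,-0.02],[-0.81,0.14,-0.02],[-0.8,0.13,-0.02],[-0.81,0.1,-0.03],[-0.82,0.08,-0.02],[-0.81,0.06,-0.02],[-0.81,0.04,-0.02],[-0.82,0.01,-0.02],[-0.81,0,-0.02],[-0.82,-0.02,-0.02],[-0.81,-0.04,-0.02]], rotation=[[0,0,-0.24],[0,0,-0.24],[0,0,-0.24],[0,0,-0.24],[0,0,-0.24],[0,0,-0.24],[0,0,-0.24],[0,0,-0.24],[0,0,-0.24],[0,0,-0.24],[0,0,-0.24],[0,0,-0.24]])

```text
time: 14.85
tool_pos: [0.5528, -0.1725, 0.3009]
tcp_rot: [-2.187, -2.25, 0.003]
wrist_force: [0.7, 0.0, 0.3]
width: 0.603
grip_force: 0.0
```

Call:
apply_moves(fingers=[0.6,0.6,0.6,0.6,0.6,0.6,0.6,0.6,0.6,0.6,0.6,0.6], travel=[[-0.82,-0.06,-0.02],[-0.81,-0.09,-0.02],[-0.81,-0.1,-0.03],[-0.8,-0.13,-0.02],[-0.8,-0.14,-0.02],[-0.8,-0.17,-0.02],[-0.8,-0.18,-0.02],[0,0,0],[0,0,1],[0,0,1],[0,0,1],[0,0,0]], rotation=[[0,0,-0.24],[0,0,-0.24],[0,0,-0.25],[0,0,-0.24],[0,0,-0.24],[0,0,-0.24],[0,0,-0.24],[0,0,0],[0,0,0],[0,0,0],[0,0,0],[0,0,0]])

```text
time: 16.05
tool_pos: [0.534, -0.4505, 0.1486]
tcp_rot: [-1.97, -2.42, -0.002]
wrist_force: [-0.7, 0.8, -1.4]
width: 0.597
grip_force: 0.0
```

Call:
apply_moves(fingers=[0.6,0.6], travel=[[0,0,0],[0,0,0]], rotation=[[0,0,0],[0,0,0]])

```text
time: 16.25
tool_pos: [0.5415, -0.4576, 0.1641]
tcp_rot: [1.98, 2.433, -0.0]
wrist_force: [0.7, -0.1, 0.7]
width: 0.598
grip_force: 0.0
```

Run:
```python
from p import *
import b
np.set_printoptions(precision=4,suppress=True)
s=read_state();print(s['time'],s['tool_pos'],s['wrist_force'],s['width'])
m=R.from_rotvec(s['tcp_rot']).as_matrix();print(np.degrees(np.arctan2(m[1,0],m[0,0])))
c=read_camera('top');b.boards('top',c)
for t in regions_of('top','rock')[:2]:
    v,u=np.nonzero(t['mask']);print(t['p'],t['bbox'],atz(c,u.mean(),v.mean(),.045))
```

```text
16.25 [ 0.5415 -0.4576  0.1641] [ 0.6842 -0.0811  0.7236] 0.598121703186997
101.7142956963766
top board px [  96  155   67   36 1198] ctr [609.1625 309.0069] size 158.52496337890625 45.063934326171875 long angle 74.3492
top board px [  89  180   67   37 1286] ctr [548.9956 325.8596] size 158.81387329101562 47.52699279785156 long angle 74.015144
0.58 [381.6, 192.3, 42.9, 36.8] [ 0.5165 -0.3254  0.045 ]
```

Call:
apply_moves(fingers=[0.6,0.6,0.6,0.6,0.6,0.6], travel=[[0,0,0.9],[0,0,0.9],[0,0,0.9],[0,0,0.4],[0,0,0.12],[0,0,0]], rotation=[[0,0,0],[0,0,0],[0,0,0],[0,0,0],[0,0,0],[0,0,0]])

```text
time: 16.95
tool_pos: [0.5408, -0.4573, 0.0011]
tcp_rot: [1.982, 2.435, -0.0]
wrist_force: [-0.2, -0.3, 0.6]
width: 0.6
grip_force: 0.0
```

Call:
apply_moves(fingers=[0.6,0.6,0.6,0.6,0.6,0.6,0.6,0.6,0.6,0.6,0.6,0.6], travel=[[0.2,0,0],[0.2,0,0],[0.1,0,0],[0.05,0,0],[0.05,0,0],[0.05,0,0],[0.05,0,0],[0.1,0,0],[0.1,0,0],[0.1,0,0],[0.05,0,0],[0,0,0]], rotation=[[0,0,0],[0,0,0],[0,0,0],[0,0,0],[0,0,0],[0,0,0],[0,0,0],[0,0,0],[0,0,0],[0,0,0],[0,0,0],[0,0,0]])

```text
time: 18.15
tool_pos: [0.5292, -0.4046, -0.0001]
tcp_rot: [-1.983, -2.436, -0.0]
wrist_force: [1.1, -1.3, 0.3]
width: 0.603
grip_force: 0.7
```

Run:
```python
from p import *
import b
np.set_printoptions(precision=4,suppress=True)
s=read_state();print(s['time'],s['tool_pos'],s['wrist_force'],s['width'])
m=R.from_rotvec(s['tcp_rot']).as_matrix();print(np.degrees(np.arctan2(m[1,0],m[0,0])))
c=read_camera('top');b.boards('top',c)
c2=read_camera('side');b.boards('side',c2)
print(tip_of('side','rock_board')[:1],tip_of('side','rock')[:1])
im=np.hstack([np.clip(c['image'][150:290,330:490,::-1]*1.5,0,255).astype(np.uint8),c2['image'][80:220,230:390,::-1]])
cv2.imwrite('pics/r1.png',cv2.resize(im,None,fx=2.5,fy=2.5,interpolation=cv2.INTER_CUBIC))
```

```text
18.15 [ 0.5292 -0.4046 -0.0001] [ 1.1309 -1.35    0.3151] 0.6025052874253313
101.71160822986865
top board px [  96  155   67   36 1198] ctr [609.3242 308.9507] size 158.61407470703125 45.08086395263672 long angle 74.11538
top board px [  89  180   67   37 1285] ctr [549.5279 325.6377] size 158.63189697265625 47.58061981201172 long angle 74.50277
side board px [288  32  52  31 839] ctr [ 379.1468 -967.4308] size 319.91705322265625 209.53512573242188 long angle 88.11073
side board px [ 342   35  113   36 1274] ctr [  19.348  -969.3835] size 320.54705810546875 491.17559814453125 long angle 179.10396
side board px [ 189  278   50   73 1460] ctr [610.2916 314.0597] size 162.27297973632812 41.21669387817383 long angle 74.25908
side board px [ 217  286   52   79 1977] ctr [549.0995 331.0267] size 162.6454315185547 51.6585578918457 long angle 74.07231
[] [{'location': [281.2, 134.3], 'p': 0.63}]
```

View pics/r1.png

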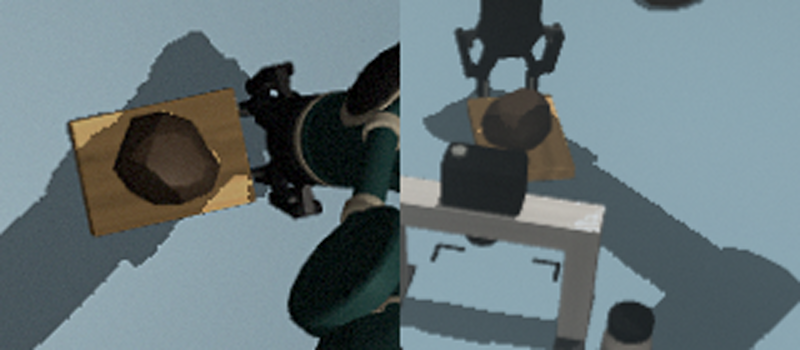

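The crop shows the two fingertips against the board's rear edge at (245,105) and (258,185). The board corners are at (68,121), (238,88), (253,203) and (92,236), and the rock is centred. I'll measure from these and adjust the threshold for shade.

```bash
sed -i "s/m=((hsv.*/m=((hsv[...,0]>5)\&(hsv[...,0]<24)\&(hsv[...,1]>70)\&(hsv[...,2]>32)).astype(np.uint8)/" b.py
python3 - <<'E'
from p import *
import b
np.set_printoptions(precision=4,suppress=True)
c=read_camera('top');b.boards('top',c)
W=np.array([atz(c,330+u/2.5-.3,150+v/2.5-.3,.018)[:2] for u,v in [(68,121),(238,88),(253,203),(92,236)]])
print(W.mean(0),cv2.minAreaRect((W*1000).astype(np.float32)))
h=W[0]-W[1];print(np.degrees(np.arctan2(h[1],h[0])));h=W[3]-W[2];print(np.degrees(np.arctan2(h[1],h[0])))
for t in regions_of('top','rock')[:1]:
    v,u=np.nonzero(t['mask']);print(t['p'],t['bbox'],atz(c,u.mean(),v.mean(),.045))
E
```

```text
top board px [432  47  23  33 491] ctr [ 878.5312 -444.1896] size 56.614479064941406 78.8581314086914 long angle 176.58598
top board px [  96  155   69   36 1288] ctr [608.4273 307.6808] size 161.47219848632812 46.30732727050781 long angle 74.35987
top board px [  89  179   68   38 1349] ctr [549.0833 324.4427] size 161.43771362304688 48.34133529663086 long angle 74.43934
top board px [ 358  185   74   60 1986] ctr [ 510.8997 -315.2275] size 109.4957504272461 162.14268493652344 long angle 101.52457
top board px [388 202  28  27 463] ctr [ 510.4212 -331.1556] size 70.68226623535156 48.03396224975586 long angle 49.96516
[ 0.5105 -0.3157] ((510.67205810546875, -316.7639465332031), (109.17674255371094, 166.44775390625), 10.797992706298828)
100.79798118181677
100.83128593980773
0.75 [374.9, 193.0, 43.3, 40.0] [ 0.5124 -0.3085  0.045 ]
```

```bash
cat > arc.py <<'E'
from p import *
S=np.array([.5377,-.0132]); PH=82.; D=.0913
hv=lambda a: np.array([np.cos(np.radians(a)),np.sin(np.radians(a))])
def arc(C,a0,r,n,straight,ns,z=.002,f=.6):
    way=[];th=a0-PH;sg=np.sign(th)
    for i in range(1,n+1):
        a=a0-th*i/n; t0,t1=np.radians(a0),np.radians(a)
        P=C+sg*r*(np.array([-np.sin(t1),np.cos(t1)])*-1+np.array([-np.sin(t0),np.cos(t0)]))*-1
        way.append((*(P-D*hv(a)),z,a,1,f))
    for i in range(1,ns+1):
        Q=P+hv(PH)*straight*i/ns; way.append((*(Q-D*hv(PH)),z,PH,1,f))
    e=Q-S; print('end centre',P,Q,'along',e@hv(PH),'lat',e@hv(PH-90))
    plan(way)
if __name__=='__main__': arc(np.array([.5109,-.3152]),101.6,.268,18,.126,18)
E
python3 arc.py
```

```text
end centre [ 0.50803432 -0.22401273] [ 0.52557014 -0.09923895] along -0.08688977517261565 lat -3.75104053387601e-05
{"fingers": [0.6, 0.6, 0.6, 0.6, 0.6, 0.6, 0.6, 0.6, 0.6, 0.6, 0.6, 0.6], "travel": [[0.1, -0.03, -0.05], [0.1, -0.03, 0.0], [0.11, -0.04, 0.0], [0.1, -0.03, 0.0], [0.1, -0.03, 0.0], [0.1, -0.04, 0.0], [0.11, -0.03, 0.0], [0.1, -0.03, 0.0], [0.1, -0.04, 0.0], [0.1, -0.03, 0.0], [0.1, -0.04, 0.0], [0.11, -0.03, 0.0]], "rotation": [[0, 0, 0.2], [0, 0, 0.18], [0, 0, 0.18], [0, 0, 0.18], [0, 0, 0.18], [0, 0, 0.19], [0, 0, 0.18], [0, 0, 0.18], [0, 0, 0.18], [0, 0, 0.18], [0, 0, 0.18], [0, 0, 0.18]]}
{"fingers": [0.6, 0.6, 0.6, 0.6, 0.6, 0.6, 0.6, 0.6, 0.6, 0.6, 0.6, 0.6], "travel": [[0.1, -0.03, 0.0], [0.1, -0.04, 0.0], [0.1, -0.03, 0.0], [0.1, -0.03, 0.0], [0.11, -0.04, 0.0], [0.1, -0.03, 0.0], [0.14, 0.0, 0.0], [0.14, 0.0, 0.0], [0.14, 0.0, 0.0], [0.14, 0.0, 0.0], [0.14, 0.0, 0.0], [0.14, 0.0, 0.0]], "rotation": [[0, 0, 0.19], [0, 0, 0.18], [0, 0, 0.18], [0, 0, 0.18], [0, 0, 0.18], [0, 0, 0.18], [0, 0, 0.0], [0, 0, 0.0], [0, 0, 0.0], [0, 0, 0.0], [0, 0, 0.0], [0, 0, 0.0]]}
{"fingers": [0.6, 0.6, 0.6, 0.6, 0.6, 0.6, 0.6, 0.6, 0.6, 0.6, 0.6, 0.6], "travel": [[0.14, 0.0, 0.0], [0.14, 0.0, 0.0], [0.14, 0.0, 0.0], [0.14, 0.0, 0.0], [0.14, 0.0, 0.0], [0.14, 0.0, 0.0], [0.14, 0.0, 0.0], [0.14, 0.0, 0.0], [0.14, 0.0, 0.0], [0.14, 0.0, 0.0], [0.14, 0.0, 0.0], [0.14, 0.0, 0.0]], "rotation": [[0, 0, 0.0], [0, 0, 0.0], [0, 0, 0.0], [0, 0, 0.0], [0, 0, 0.0], [0, 0, 0.0], [0, 0, 0.0], [0, 0, 0.0], [0, 0, 0.0], [0, 0, 0.0], [0, 0, 0.0], [0, 0, 0.0]]}
end [ 0.51294359 -0.18961904  0.00207788] 82.01878934270627
```

Call:
apply_moves(fingers=[0.6,0.6,0.6,0.6,0.6,0.6,0.6,0.6,0.6,0.6,0.6,0.6], travel=[[0.06,-0.02,-0.05],[0.1,-0.03,0],[0.1,-0.04,0],[0.1,-0.03,0],[0.1,-0.03,0],[0.1,-0.04,0],[0.1,-0.03,0],[0.1,-0.03,0],[0.1,-0.04,0],[0.1,-0.03,0],[0.1,-0.04,0],[0.1,-0.03,0]], rotation=[[0,0,0.1],[0,0,0.18],[0,0,0.18],[0,0,0.18],[0,0,0.18],[0,0,0.18],[0,0,0.18],[0,0,0.18],[0,0,0.18],[0,0,0.18],[0,0,0.18],[0,0,0.18]])

```text
time: 19.65
tool_pos: [0.5038, -0.3494, 0.0025]
tcp_rot: [2.238, 2.204, -0.0]
wrist_force: [-0.3, -3.7, 0.7]
width: 0.601
grip_force: 2.3
```

Call:
apply_moves(fingers=[0.6,0.6,0.6,0.6,0.6,0.6,0.6,0.6,0.6], travel=[[0.1,-0.03,0],[0.1,-0.04,0],[0.1,-0.03,0],[0.1,-0.03,0],[0.1,-0.04,0],[0.1,-0.03,0],[0.07,-0.02,0],[0.05,0,0],[0,0,0]], rotation=[[0,0,0.18],[0,0,0.18],[0,0,0.18],[0,0,0.18],[0,0,0.18],[0,0,0.18],[0,0,0.11],[0,0,0],[0,0,0]])

```text
time: 20.55
tool_pos: [0.4953, -0.3124, 0.0024]
tcp_rot: [-2.37, -2.062, -0.0]
wrist_force: [-0.6, -3.0, 2.3]
width: 0.601
grip_force: 1.6
```

```bash
cat > chk.py <<'E'
from p import *
import b
np.set_printoptions(precision=4,suppress=True)
s=read_state();print(s['time'],s['tool_pos'],s['wrist_force'])
m=R.from_rotvec(s['tcp_rot']).as_matrix();a=np.degrees(np.arctan2(m[1,0],m[0,0]));h=np.array([m[0,0],m[1,0]])
print('phi',a,'implied centre',np.array(s['tool_pos'][:2])+.0913*h)
c=read_camera('top');b.boards('top',c)
for t in regions_of('top','rock')[:1]:
    v,u=np.nonzero(t['mask']);print(t['p'],t['bbox'],atz(c,u.mean(),v.mean(),.045))
E
python3 chk.py
```

```text
20.55 [ 0.4953 -0.3124  0.0024] [-0.5579 -3.0341  2.3205]
phi 82.05289003769276 implied centre [ 0.508 -0.222]
top board px [432  47  24  37 549] ctr [ 871.4778 -446.1774] size 92.49456024169922 56.915771484375 long angle 11.035946
top board px [ 20  60  21  35 431] ctr [850.1523 575.1188] size 86.34288787841797 54.58039474487305 long angle 8.966099
top board px [  96  155   69   37 1291] ctr [608.4273 307.6808] size 161.47219848632812 46.30732727050781 long angle 74.35987
top board px [  89  179   68   38 1347] ctr [548.8226 324.5302] size 161.42263793945312 48.3986930847168 long angle 74.20994
top board px [ 319  188   74   56 2344] ctr [ 507.6288 -222.2778] size 161.77206420898438 109.29888916015625 long angle 81.91238
0.79 [337.1, 194.2, 35.9, 39.7] [ 0.5105 -0.2163  0.045 ]
```

Call:
apply_moves(fingers=[0.6,0.6,0.6,0.6,0.6,0.6,0.6,0.6,0.6,0.6,0.6,0.6], travel=[[0.06,0,0],[0.12,0,0],[0.16,0,0],[0.16,0,0],[0.16,0,0],[0.16,0,0],[0.16,0,0],[0.16,0,0],[0.16,0,0],[0.16,0,0],[0.16,0,0],[0.16,0,0]], rotation=[[0,0,0],[0,0,0],[0,0,0],[0,0,0],[0,0,0],[0,0,0],[0,0,0],[0,0,0],[0,0,0],[0,0,0],[0,0,0],[0,0,0]])

```text
time: 21.85
tool_pos: [0.5076, -0.2249, 0.0023]
tcp_rot: [2.369, 2.063, -0.001]
wrist_force: [0.1, -4.7, 2.0]
width: 0.596
grip_force: 2.8
```

Call:
apply_moves(fingers=[0.6,0.6,0.6,0.6,0.6,0.6,0.6,0.6,0.6,0.6,0.6], travel=[[0.16,0,0],[0.16,0,0],[0.16,0,0],[0.16,0,0],[0.16,0,0],[0.16,0,0],[0.16,0,0],[0.16,0,0],[0.12,0,0],[0.06,0,0],[0,0,0]], rotation=[[0,0,0],[0,0,0],[0,0,0],[0,0,0],[0,0,0],[0,0,0],[0,0,0],[0,0,0],[0,0,0],[0,0,0],[0,0,0]])

```text
time: 22.95
tool_pos: [0.5175, -0.1521, 0.0022]
tcp_rot: [-2.369, -2.063, 0.0]
wrist_force: [0.0, -2.7, 2.0]
width: 0.602
grip_force: 1.4
```

```bash
python3 chk.py
python3 - <<'E'
from h import *
c=read_camera('top');c2=read_camera('side')
im=np.hstack([np.clip(c['image'][120:300,200:370,::-1]*1.5,0,255).astype(np.uint8),c2['image'][60:240,180:350,::-1]])
cv2.imwrite('pics/r2.png',cv2.resize(im,None,fx=2.35,fy=2.35,interpolation=cv2.INTER_CUBIC))
E
```

```text
22.95 [ 0.5175 -0.1521  0.0022] [ 0.0246 -2.6573  1.9664]
phi 82.09203414201002 implied centre [ 0.5301 -0.0616]
top board px [429  46  28  38 644] ctr [ 872.3389 -447.1488] size 69.70016479492188 87.5442886352539 long angle 162.0281
top board px [ 20  60  24  38 519] ctr [847.3283 570.7026] size 94.52478790283203 62.535430908203125 long angle 9.309563
top board px [  96  155   69   37 1291] ctr [608.522  307.6458] size 161.56407165527344 46.559757232666016 long angle 74.11206
top board px [  89  179   68   38 1351] ctr [548.7815 324.3846] size 161.7252197265625 48.3986930847168 long angle 74.20994
top board px [ 273  182   47   52 1083] ctr [526.8382 -84.1635] size 99.2894515991211 109.10164642333984 long angle 172.22859
0.59 [273.5, 186.0, 31.8, 40.7] [ 0.5314 -0.065   0.045 ]
```

View pics/r2.png

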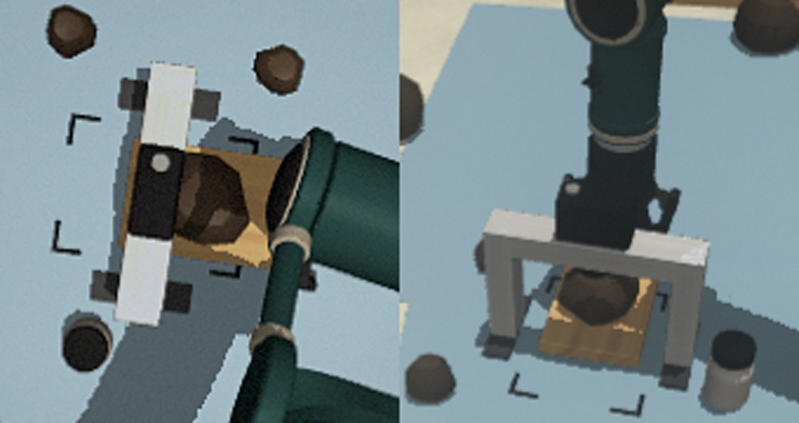

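Both views show the board entering square under the bridge, with the rock centred and the gripper clear of the stand. About 49 mm remain.

Call:
apply_moves(fingers=[0.6,0.6,0.6,0.6,0.6,0.6,0.6,0.6,0.6,0.6,0.6], travel=[[0.05,0,0],[0.1,0,0],[0.12,0,0],[0.12,0,0],[0.12,0,0],[0.12,0,0],[0.12,0,0],[0.1,0,0],[0.07,0,0],[0.04,0,0],[0,0,0]], rotation=[[0,0,0],[0,0,0],[0,0,0],[0,0,0],[0,0,0],[0,0,0],[0,0,0],[0,0,0],[0,0,0],[0,0,0],[0,0,0]])

```text
time: 24.25
tool_pos: [0.5244, -0.1043, 0.0023]
tcp_rot: [-2.369, -2.062, -0.001]
wrist_force: [1.0, -0.3, -0.3]
width: 0.598
grip_force: 0.0
```

```bash
python3 chk.py|grep -v 'top board px \[ *[0-9][0-9] '
python3 - <<'E'
from h import *
c=read_camera('top');c2=read_camera('side')
im=np.hstack([np.clip(c['image'][150:250,205:315,::-1]*1.5,0,255).astype(np.uint8),c2['image'][140:240,200:310,::-1]])
cv2.imwrite('pics/r3.png',cv2.resize(im,None,fx=3.6,fy=3.6,interpolation=cv2.INTER_CUBIC))
E
```

```text
24.25 [ 0.5244 -0.1043  0.0023] [ 1.0021 -0.3198 -0.2764]
phi 82.07908200199296 implied centre [ 0.537  -0.0138]
top board px [431  47  26  37 601] ctr [ 874.1664 -448.1771] size 66.63853454589844 83.89710998535156 long angle 165.70695
top board px [230 176  30  50 856] ctr [544.0582  36.9107] size 53.97224426269531 109.39214324951172 long angle 171.7377
0.71 [243.4, 182.5, 40.3, 37.8] [ 0.5381 -0.0067  0.045 ]
```

View pics/r3.png

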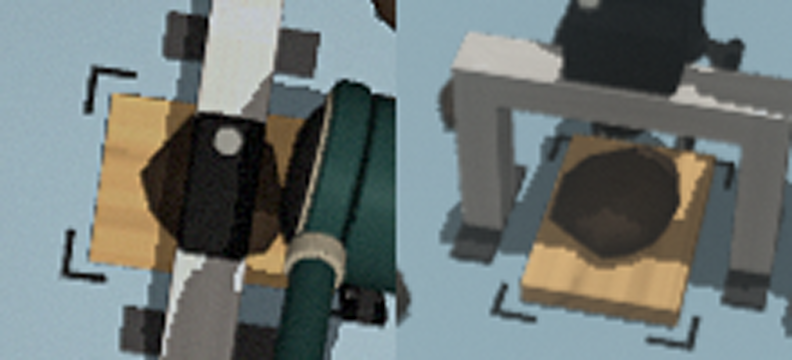

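The board lies between the marks. I'll back off straight, lift clear, and measure unobstructed.

Call:
apply_moves(fingers=[0.6,0.6,0.6,0.6,0.6,0.6,0.6,0.6,0.6], travel=[[-0.2,0,0],[-0.6,0,0],[-0.8,0,0],[-1,0,0],[-1,0,0],[-1,0,0],[-0.8,0,0],[0,0,0],[0,0,0]], rotation=[[0,0,0],[0,0,0],[0,0,0],[0,0,0],[0,0,0],[0,0,0],[0,0,0],[0,0,0],[0,0,0]])

```text
time: 25.35
tool_pos: [0.4865, -0.3739, 0.0023]
tcp_rot: [-2.372, -2.059, -0.0]
wrist_force: [1.0, 0.7, -0.3]
width: 0.602
grip_force: 0.0
```

```bash
python3 chk.py|grep -v 'top board px \[ *[0-9][0-9] '
python3 - <<'E'
from h import *
c=read_camera('top')
cv2.imwrite('pics/r4.png',cv2.resize(np.clip(c['image'][150:250,205:315,::-1]*1.5,0,255).astype(np.uint8),None,fx=6,fy=6,interpolation=cv2.INTER_CUBIC))
E
```

```text
25.35 [ 0.4865 -0.3739  0.0023] [ 0.9885  0.6547 -0.251 ]
phi 81.91155577787643 implied centre [ 0.4994 -0.2835]
top board px [432  47  23  32 480] ctr [ 879.785  -444.2669] size 56.5937614440918 76.34620666503906 long angle 176.59798
top board px [230 176  30  50 852] ctr [544.0731  36.9086] size 53.97224426269531 109.42218780517578 long angle 171.7377
top board px [ 273  182   31   50 1001] ctr [529.6628 -64.3754] size 59.133914947509766 108.13774871826172 long angle 172.09473
0.62 [244.4, 182.7, 44.7, 39.5] [ 0.5367 -0.0084  0.045 ]
```

View pics/r4.png

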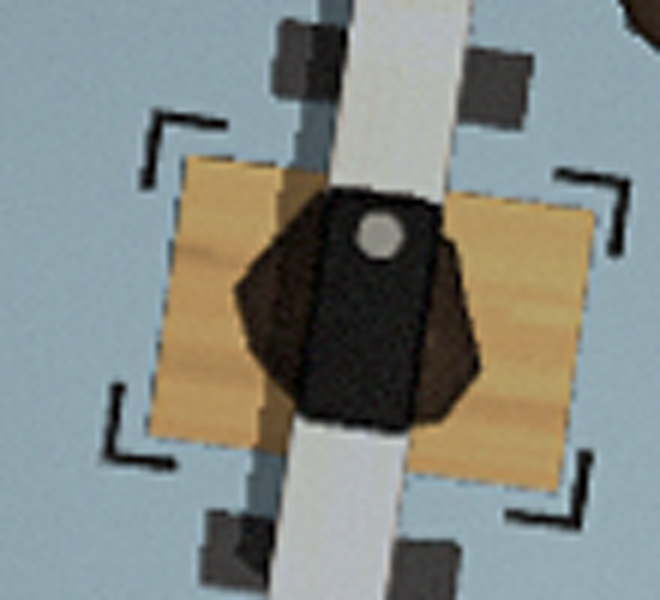

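The view is unobstructed. The board corners are at (186,156), (597,210), (148,436) and (558,492), and the mark corners at (152,111), (632,180), (103,458) and (582,527).

Run:
```python
from h import *
np.set_printoptions(precision=4,suppress=True)
c=read_camera('top')
for q,z in (([(186,156),(597,210),(148,436),(558,492)],.018),([(152,111),(632,180),(103,458),(582,527)],0)):
    P=np.array([atz(c,205+u/6-.4,150+v/6-.4,z)[:2] for u,v in q]);d=P[0]-P[1]+P[2]-P[3];e=P[0]-P[2]+P[1]-P[3]
    print(P.mean(0),np.degrees(np.arctan2(d[1],d[0])),np.degrees(np.arctan2(e[1],e[0])),np.linalg.norm(d)/2,np.linalg.norm(e)/2)
```

```text
[ 0.5361 -0.0151] 82.40807430961476 -7.772042819257664 0.15955697008745065 0.10927775528386934
[ 0.5382 -0.0132] 81.84967551161797 -8.085688982797308 0.19013249355366504 0.13758769331349038
```

The board is within about 2–3 mm and 0.5° of centred and square, and the gripper touches nothing. Handing in.

```bash
python3 -c "
from workcell import *
print(finish_job())"
```

```text
the job is handed in; nothing more can be done
None
```

The job is handed in: the chisel lies flat on the middle of the spare board, and the rock's board was slid under the bridge to within about 3 mm and 0.5° of centred and square, with no sign of the rock shifting or of contact with the stand; I saw no verdict.

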